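Lock the tray stack and peel off a carver's tray

TASK

Push the red-headed pin all the way down through the fork and lug, so that the stack of green tool trays is locked to the bench. Then take the top tray by its yellow corner tab and peel it off: raise that corner first while the opposite corner is still down in the stack, then lift it clear, leaving the lower trays in place and the other things on the bench undisturbed. Finish still holding the tray up, roughly level, over the middle of the carving board and at least 10 cm above the bench, touching nothing but the gripper.

Things in the scene. Friction and masses are not known exactly. Their poses are not given: they have to be found in the camera images.
- stack: Dark green lower trays (112 x 176 mm) on a plywood base (124 x 206 x 10 mm), one loose 1 kg body. Origin: centre of the underside; z up; open rim 40 mm up. Its aluminium lug lies between the fork's tines, 13 mm hole 125 mm along +y. Four sprung nubs in the x = +-50 mm walls at y = +-60 mm cling to beads on the tray's foot; each lets go with a few N as that part of the tray rises some 5 mm.
- tray: Bright green top tray, 112 (x) x 176 (y) x 34 mm, about 120 g, walls 4 mm. Origin: centre of the underside of its foot (92 x 156 x 12 mm), which sits 12 mm deep in the lower tray with 3 to 4 mm play; its shoulder, 12 mm above the origin, rests on the lower rim. Nested, its axes match the stack's and its origin is 28 mm above the stack's. z is its upward direction.
- tray_tab (a point): Where to pinch the yellow pull tab: an upright plate 10 mm thick, 34 mm tall (17 mm above and below this point), standing 38 mm out diagonally, along (-0.7, -0.7) of the tray's axes, from the tray's (-x, -y) corner. This point is 22 mm out from the corner, 30 mm above the tray's origin, 58 mm above the bench at first. Close the jaws across it, along (0.7, -0.7). Axes as the tray's.
- tray_far (a point): The tray's opposite corner (+x, +y) on the underside of its shoulder, 12 mm above the tray's origin; at the start 40 mm above the stack's origin. Axes as the tray's. It is 240 mm horizontally from tray_tab.
- pin (a joint): How far the headed pin is pushed down, in m: near 0 at first (tip still in the upper tine, above the lug), 0.026 when the head seats on the fork. It is stiff (about 5 N of friction) and stays where it is left; it slides vertically in the fork.
- pin_head (a point): Centre of the top face of the pin's red head (26 mm wide, 10 mm thick, shank 10 mm). About 68 mm above the bench at first, 42 mm when seated.
- fork: Dark steel fork screwed to the bench at the stack's +y end, 44 x 78 mm, 32 mm high, its two tines above and below the lug. Origin: on the bench under the pin's axis; same yaw as the stack at the start.
- board: Plywood carving board fixed to the bench, 200 x 200 x 18 mm, with a dark wooden stop 38 mm high along its +x edge. Origin: centre of its underside, on the bench. The tray is to be held over this centre.
- blank: Bystander: pale wooden carving blank about 50 x 120 x 42 mm, lying on the board, up to 60 mm above the bench. Origin: centre of its underside.
- gouge: Bystander: gouge with a dark red handle, 200 mm long, lying on the bench. Origin: under its ferrule.
- pencil: Bystander: orange pencil 165 mm long, lying on the bench. Origin: centre of its underside.
- mallet: Bystander: wooden mallet 240 mm long, 60 mm high, lying. Origin: under the joint of head and handle.
- glue: Bystander: white glue bottle, 56 mm wide, 130 mm high. Origin: centre of its underside.
- cup: Bystander: blue cup, 80 mm wide, 90 mm high. Origin: centre of its underside.
- toolbox: Bystander: flat green box of tools, 110 x 220 x 22 mm. Origin: centre of its underside.

How it is judged:
On the way, in this order (a step that is already met when the one before it is completed fails the run):
1. the pin is pushed home while the tray is still nested (value of joint pin above 0.0235 m and z of tray_far in the frame of stack below 0.045 m and z of tray_tab in the frame of stack below 0.068 m), for 0.1 s.
2. the tab corner is up by 20 mm while the opposite corner is still down in the stack (z of tray_tab in the frame of stack above 0.078 m and z of tray_far in the frame of stack below 0.05 m and contact force between the fingers and tray above 0.5 N), for 0.05 s.
At the end, for the whole second after the job is handed in: Pin within 2.5 mm of its seat; gripper holds the tray at rest, centre within 50 mm horizontally of the board's centre, underside 90 mm (far corner 80 mm) above the bench, tilt under 0.4 rad, touching neither stack, board nor blank; lower stack within 15 mm of its start and flat (value of joint pin above 0.0235 m and contact force between the fingers and tray above 1 N and horizontal distance between tray and board below 0.05 m and height (world z) of tray above 0.09 m and height (world z) of tray_far above 0.08 m and angle between tray's own z axis and vertical below 0.4 rad and linear speed of tray below 0.03 m/s and contact force between tray and stack below 0.05 N and contact force between tray and board below 0.05 N and contact force between tray and blank below 0.05 N and distance of stack from where it was at the start of the episode below 0.015 m and angle between stack's own z axis and vertical below 0.06 rad); the arm keeps its last pose, push and grip.
It fails at once if the lower stack is dragged or lifted by more than 20 mm (distance of stack from where it was at the start of the episode above 0.02 m).
It fails at once if a bystander is pushed away by more than 30 mm (distance of any of blank, gouge, pencil, mallet, glue, cup, toolbox from where it was at the start of the episode above 0.03 m).
It also fails if it takes over 67 s, if anything falls off the work surface, if the arm or the gripper's body presses on something with over 40 N, if the wrist force passes 120 N, or if a joint passes its speed limit or range.

ROBOT

A 6-joint arm with a two-finger parallel gripper is mounted at the origin on the work surface. World frame = base frame: x ahead of the robot, y to its left, z up, the work surface at z = 0. Lengths are in m, angles in rad, forces in N, time in s.
With the tool pointing down it reaches from about 0.425 to 0.95 m from the base axis. Payload 3.5 kg.
Tool frame: the origin (TCP) lies midway between the tips of the shut fingers; the grasp point (between the pads) lies 19 mm behind it (ctrl.tcp_to_grasp is the distance from the TCP to the grasp point, in m); z points along the fingers, x is the direction in which the jaws open and shut, and the axes are right-handed (so a half turn about z gives the same grasp; the last joint's range is limited). The gripper opens to 85 mm and grips with 20 to 120 N. Pads are 22 mm wide; open, the fingers measure 114 mm over their backs; the gripper's body (76 mm by 85 mm) begins 54 mm behind the grasp point. The pads swing forward as they close: fully open they stand 13 mm farther back than shut.
Start: joints at [1.036, 0.286, 1.577, -0, 1.279, -0.15], TCP at [0.253, 0.626, 0.231] pointing down, gripper open.
Joint ranges: [-2.77, 2.77], [-0.9, 2.22], [0.21, 2.48], [-1.53, 4.67], [0.24, 2.81], [-2.84, 2.84]. Speed limits (rad/s): [2.79, 2.79, 3.14, 3.14, 3.14, 3.14].

INTERFACE

Orientations are given as a unit quaternion [x, y, z, w].
In Python, from plant import ctrl, cams, workorder, spotter gives the robot as it stands. The module is installed in compiled form; this text tells all that it offers.
- The arm moves only by the tool send_rows, never from a script. Its argument "motion" is one flat list of numbers, 5 for each row, row after row: the shift along the tool's x, y, z in cm, then the turn about the tool's z in rad, then the finger opening in cm, from 0 to 8.54. In form: [tx, ty, tz, spin, gripper, tx, ty, tz, spin, gripper, ...]. A call has 1 to 12 rows; each row shifts and turns the pose as measured when the row begins, along the tool's axes as they then stand; what a row does not reach is not made up. A row lasts 1/10 s, in which the tool goes at most 50 mm and 8.59 degrees, less where a joint would pass 70% of its speed; a pose out of reach is approached as far as the arm can. A call is refused whole if a number of a shift passes 5 or a number of a turn 0.15, either way. A call with a gripper value outside its range is refused whole. The fingers move at their own pace and stop on an object; "grip_force" is the grip in N (left out, the last holds). Time passes only in rows, so rows that do not move let the fingers close. It gives the time, the measured TCP pose, the force and the opening at its end, in the units of the state.
- ctrl.get_state(): the state, without advancing time (a new reading comes with each control period).
- cams.read_camera(name): name is "scene" or "top" or "wrist"; returns (picture, depth): 420x560x3 uint8, red, green, blue; 420x560 float32, m along the optical axis (not along the pixel's ray), 0 where there is no reading.
- cams.camera_params(name): a dict with "fx", "fy", "cx", "cy" (pixels), "k1" (the pictures are not rectified: a ray, as slopes to the right and down, at radius r is drawn at 1 + k1 r^2 times it, then the intrinsics apply), "xyz" and "attitude" of the camera in the world; the wrist camera has in their place "mount" (4x4, takes a point from camera to tool coordinates, whose origin is the TCP and whose axes are the tool frame's). Camera axes: x right, y down, z forward; pixel columns grow to the right and rows downward; lengths in m; the calibration is good to about 2 mm. A picture is of the moment at which its call begins: read the wrist's pose just before it. camera_params takes no time and is no camera call.
- workorder.sign_off(): hands the job in, once; it reports no verdict.
Trained networks look in the newest picture that a camera, given by its name, has taken for a name from the list of things; names that differ only in an ending like _2 or _b are one class to them, and where a whole thing is asked for, a point or a joint stands for the part that bears it (a point fixed in the world has none). Each returns a list of dicts, best first, with "conf" (0 to 1); they miss things now and then, are a little off and sometimes report something else, mostly with a low value. They report only what shows in the picture. A call takes as long as a camera call.
- spotter.trace(target, camera): "mask" (420x560 bool, what is visible of it) and "bbox" ([left, top, width, height] in pixels, round what is visible of it).
The state is a dict: "time": time; "qpos": joint angles; "dq": joint speeds; "joint_efforts": joint torques, N m; "eef_pos": TCP position; "tcp_rot": TCP orientation; "contact_force": force on the tool from outside, world axes, zero at the start; "wrist_torque": the same for the moment, N m; "opening": opening from 0.0 (shut) to 1.0 (fully open).
Only numpy, scipy, OpenCV 4.12 (cv2) and the standard library are available. Lean on these libraries where they do the work, as an engineer would, in place of code of your own. Each camera call takes 0.05 s, during which the arm holds its last target.

## Working session

There is one attempt and no reset: what is moved stays moved. The work goes in short steps, Python scripts to look and compute and a tool call to move; the robot and the scene stay as the last step left them, time stands still between calls to the robot, and variables do not carry over. Pictures are saved under pics/ and viewed, and the job is handed in when it is done.

Besides the shell and the picture viewer there is one more tool, called after "Call:" as name(argument=value, ...), one argument or row to a line, values as JSON. send_rows: Moves the arm, as the interface text tells. Its arguments: {"type":"object","properties":{"motion":{"type":"array","items":{"type":"number"}},"grip_force":{"type":"number"}},"required":["motion"]}

```bash
mkdir -p pics; cat > h.py <<'E'
import numpy as np, cv2
from scipy.spatial.transform import Rotation as R
from plant import ctrl, cams, workorder, spotter
def cam(name):
    st=ctrl.get_state(); p=cams.camera_params(name); im,d=cams.read_camera(name)
    if 'mount' in p:
        T=np.eye(4);T[:3,:3]=R.from_quat(st['tcp_rot']).as_matrix();T[:3,3]=st['eef_pos'];T=T@np.array(p['mount'])
    else:
        T=np.eye(4);a=np.array(p['attitude']);T[:3,:3]=a if a.shape==(3,3) else R.from_quat(a).as_matrix();T[:3,3]=p['xyz']
    return im,d,p,T
def pts(d,p,T,mask=None):
    m=d>0
    if mask is not None:m&=mask
    v,u=np.nonzero(m)
    K=np.array([[p['fx'],0,p['cx']],[0,p['fy'],p['cy']],[0,0,1.]])
    n=cv2.undistortPoints(np.stack([u,v],1).astype(np.float64)[:,None],K,np.array([p['k1'],0,0,0.]))[:,0]
    z=d[v,u]
    P=np.c_[n*z[:,None],z]
    return P@T[:3,:3].T+T[:3,3],np.stack([u,v],1)
def save(im,n): cv2.imwrite('pics/'+n+'.png',im[:,:,::-1])
E
python3 - <<'E'
from h import *
print(ctrl.get_state(), ctrl.tcp_to_grasp)
for n in('scene','top','wrist'):
    im,d,p,T=cam(n); save(im,n+'0'); print(n,p); np.savez(n+'0.npz',im=im,d=d,T=T)
E
```

```text
{'time': 0.0, 'qpos': array([ 1.03598532e+00,  2.87205472e-01,  1.57819470e+00, -1.40485412e-05,
        1.27862322e+00, -1.50003620e-01]), 'dq': array([ 0.00035858, -0.00134199,  0.00031232, -0.00225725,  0.00011542,
       -0.00026854]), 'joint_efforts': array([ 2.44861651e-03, -4.05973363e+01, -2.92632776e+01, -5.16608998e-05,
        5.73740312e-03,  1.51922217e-05]), 'eef_pos': array([0.25301393, 0.62506267, 0.22991107]), 'tcp_rot': array([ 8.29269203e-01,  5.58848022e-01, -1.09517161e-03,  5.27035092e-04]), 'contact_force': array([ 0.35998886, -1.60776702,  1.15532328]), 'wrist_torque': array([-0.04683122, -0.01671313,  0.0047178 ]), 'opening': 0.997199960599359} 0.0187
scene {'fx': 399.52286675586186, 'fy': 399.52286675586186, 'cx': 279.83427004391245, 'cy': 209.42586647683981, 'k1': 0.010021159902201428, 'xyz': array([1.52802033, 0.01411826, 0.82341293]), 'attitude': array([ 0.63011855,  0.63650287, -0.3232434 , -0.30549701])}
top {'fx': 400.7273051083529, 'fy': 400.7273051083529, 'cx': 278.54142268873744, 'cy': 208.86370892485687, 'k1': -0.04062395580343221, 'xyz': array([ 0.41002345, -0.03901301,  1.17061966]), 'attitude': array([ 0.71291718, -0.69731991,  0.05109091, -0.0537007 ])}
wrist {'fx': 347.8280993008763, 'fy': 347.8280993008763, 'cx': 281.85597289878444, 'cy': 209.26740539283912, 'k1': -0.04370930953094403, 'mount': array([[ 9.99999910e-01, -4.14969434e-04, -8.35720447e-05,
        -2.79993356e-04],
       [ 4.22311842e-04,  9.64535290e-01,  2.63953588e-01,
        -6.69516598e-02],
       [-2.89244846e-05, -2.63953600e-01,  9.64535379e-01,
        -1.42931202e-01],
       [ 0.00000000e+00,  0.00000000e+00,  0.00000000e+00,
         1.00000000e+00]])}
```

View pics/scene0.png

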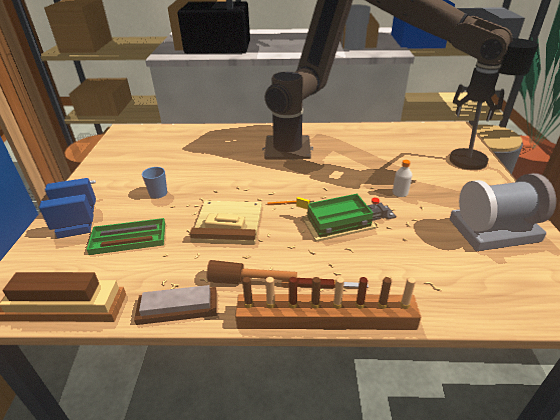

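View pics/top0.png

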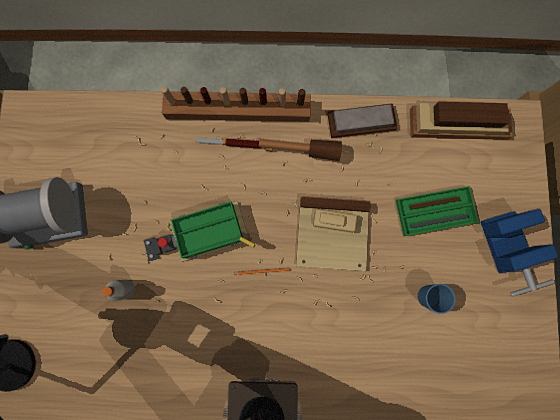

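View pics/wrist0.png

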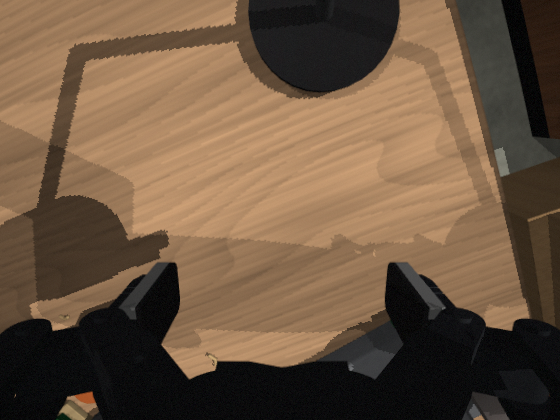

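The scene and top views show the green tray at top (208,230), with the red pin head at (162,242), the yellow tab at (246,240) and the board at (333,235). The wrist sees only the lamp and bare bench.

```bash
python3 - <<'E'
from h import *
for cn in('top','scene'):
    im,d,p,T=cam(cn)
    P,uv=pts(d,p,T)
    Pi=np.full(im.shape,np.nan); Pi[uv[:,1],uv[:,0]]=P
    np.savez(cn+'P.npz',Pi=Pi,im=im)
    for t in ('pin_head','tray_tab','tray','stack','fork','board','blank','pencil','gouge','glue'):
        r=spotter.trace(t,cn)
        for x in r[:2]:
            q=Pi[x['mask']]; q=q[~np.isnan(q[:,0])]
            if len(q): print(cn,t,round(x['conf'],2),x['bbox'],len(q),'med',np.median(q,0).round(3),'lo',np.percentile(q,3,0).round(3),'hi',np.percentile(q,97,0).round(3))
            np.save(f'm_{cn}_{t}.npy',r[0]['mask'])
E
```

```text
top tray_tab 0.32 [195.7, 137.9, 64.0, 11.3] 445 med [0.782 0.108 0.016] lo [0.769 0.034 0.   ] hi [0.794 0.214 0.023]
top tray_tab 0.24 [417.3, 281.7, 37.3, 30.2] 825 med [ 0.338 -0.484  0.05 ] lo [ 0.307 -0.502  0.003] hi [ 0.372 -0.431  0.092]
top tray 0.57 [170.6, 200.3, 85.7, 60.3] 2671 med [0.514 0.169 0.046] lo [0.453 0.076 0.041] hi [0.579 0.254 0.067]
top tray 0.21 [172.6, 200.0, 75.1, 60.6] 481 med [0.49  0.098 0.012] lo [0.431 0.063 0.003] hi [0.601 0.269 0.042]
top stack 0.65 [175.6, 200.9, 73.7, 58.9] 442 med [0.501 0.095 0.012] lo [0.434 0.06  0.004] hi [0.596 0.267 0.042]
top stack 0.55 [168.5, 199.3, 81.9, 61.6] 2718 med [0.514 0.169 0.046] lo [0.451 0.075 0.041] hi [0.58  0.254 0.067]
top fork 0.78 [143.5, 232.3, 29.1, 29.7] 561 med [0.466 0.311 0.028] lo [0.432 0.268 0.001] hi [0.495 0.352 0.069]
top board 0.79 [295.9, 198.8, 77.0, 73.3] 4086 med [ 0.499 -0.188  0.02 ] lo [ 0.42  -0.285  0.015] hi [ 0.609 -0.095  0.041]
top board 0.69 [416.2, 281.4, 36.2, 31.2] 877 med [ 0.339 -0.483  0.05 ] lo [ 0.307 -0.503  0.003] hi [ 0.375 -0.431  0.093]
top blank 0.75 [159.4, 
[... 1809 characters left out ...]
.5] 2190 med [ 0.55  -0.184  0.018] lo [ 0.423 -0.288  0.001] hi [ 0.619 -0.093  0.039]
scene blank 0.79 [206.6, 210.0, 39.9, 18.9] 517 med [ 0.566 -0.192  0.047] lo [ 0.534 -0.247  0.03 ] hi [ 0.581 -0.137  0.06 ]
scene pencil 0.67 [267.7, 203.1, 27.5, 2.9] 64 med [ 0.409 -0.027  0.004] lo [ 0.403 -0.064 -0.001] hi [0.415 0.013 0.009]
scene gouge 0.76 [296.2, 278.3, 60.9, 10.2] 259 med [0.79  0.106 0.014] lo [0.778 0.037 0.005] hi [0.796 0.184 0.019]
scene gouge 0.67 [188.8, 200.7, 75.4, 42.6] 2060 med [ 0.552 -0.184  0.018] lo [ 0.423 -0.286  0.004] hi [ 0.619 -0.095  0.038]
scene glue 0.85 [391.2, 161.5, 20.1, 33.9] 503 med [0.363 0.398 0.062] lo [0.336 0.377 0.001] hi [0.374 0.428 0.128]
```

```bash
python3 - <<'E'
from h import *
for cn in('top','scene'):
    f=np.load(cn+'P.npz');Pi=f['Pi'];hsv=cv2.cvtColor(f['im'],cv2.COLOR_RGB2HSV)
    H,S,V=[hsv[...,i].astype(int) for i in range(3)]
    X,Y,Z=Pi[...,0],Pi[...,1],Pi[...,2]
    red=((H<8)|(H>172))&(S>150)&(V>100)&(abs(X-.476)<.03)&(abs(Y-.285)<.03)&(Z>.06)
    print(cn,'red',red.sum(),np.median(Pi[red],0).round(4),Pi[red].min(0).round(4),Pi[red].max(0).round(4))
    yel=(H>20)&(H<34)&(S>170)&(V>90)&(abs(X-.46)<.08)&(abs(Y-.06)<.05)&(Z>.03)
    q=Pi[yel];print('yel',len(q),q.mean(0).round(4),q.min(0).round(4),q.max(0).round(4)); 
    q=q[q[:,2]>.068]
    if len(q)>4: print('top face',len(q),q.mean(0).round(4),cv2.minAreaRect((q[:,:2]*1000).astype(np.float32)))
    grn=(H>45)&(H<75)&(S>120)&(Z>.055)&(Z<.07)&(abs(X-.51)<.12)&(abs(Y-.17)<.14)
    q=Pi[grn];print('rim',len(q),np.median(q[:,2]),cv2.minAreaRect((q[:,:2]*1000).astype(np.float32)))
    brd=(Z>.012)&(Z<.024)&(abs(X-.5)<.2)&(abs(Y+.19)<.2)&(np.arange(560)[None]<385 if cn=='top' else True)
    brd&=np.load(f'm_{cn}_board.npy')
    q=Pi[brd];print('board',len(q),cv2.minAreaRect((q[:,:2]*1000).astype(np.float32)),(q.min(0)+q.max(0))/2)
    stp=(Z>.033)&(Z<.043)&np.load(f'm_{cn}_board.npy')&(V<120);q=Pi[stp];print('stop',len(q),cv2.minAreaRect((q[:,:2]*1000).astype(np.float32)))
im=np.load('topP.npz')['im'][190:280,130:380];save(cv2.resize(im,None,fx=3,fy=3,interpolation=cv2.INTER_CUBIC),'topz')
E
```

```text
top red 61 [0.4752 0.2854 0.0682] [0.4641 0.2744 0.0642] [0.4864 0.2983 0.0711]
yel 41 [0.4815 0.0518 0.0739] [0.4696 0.0343 0.0386] [0.4934 0.074  0.081 ]
top face 37 [0.4813 0.0505 0.0762] ((481.3578796386719, 51.78535461425781), (41.56201171875, 8.557769775390625), 64.42377471923828)
rim 332 0.06212888402521888 ((514.8960571289062, 167.1295928955078), (110.68951416015625, 174.7089385986328), 18.430805206298828)
board 3286 ((509.895751953125, -190.32627868652344), (200.605712890625, 190.52877807617188), 87.1534652709961) [ 0.5105242  -0.18963078  0.01820212]
stop 689 ((599.5380859375, -194.50393676757812), (200.05117797851562, 30.4539852142334), 87.20687103271484)
scene red 31 [0.4799 0.2871 0.0651] [0.4657 0.2756 0.0604] [0.4921 0.2963 0.0694]
yel 96 [0.4868 0.0519 0.0604] [0.473  0.0354 0.0417] [0.4987 0.0705 0.0764]
top face 28 [0.4853 0.0536 0.0727] ((483.7350158691406, 53.109031677246094), (41.16810607910156, 12.01548957824707), 60.11548614501953)
rim 206 0.0608475502139888 ((517.9273071289062, 168.50369262695312), (117.05379486083984, 177.47317504882812), 18.346006393432617)
board 1270 ((516.1959228515625, -190.85809326171875), (199.85397338867188, 205.1544189453125), 87.11681365966797) [ 0.51560887 -0.19065293  0.01799208]
stop 95 ((599.6328735351562, -193.26007080078125), (195.4405975341797, 37.52415084838867), 87.46208953857422)
```

View pics/topz.png

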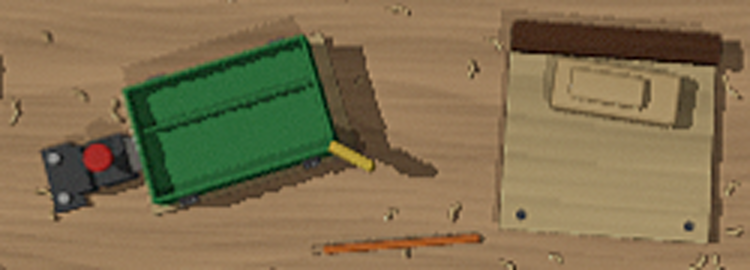

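The measurements agree with each other. Pin to tray centre is 124 mm against 125 mm expected, yaw is 18.4°, and the tab's top face is at 76 mm. Next I move over the pin with the jaws shutting.

Call:
send_rows(
  motion=[-2.6,3.7,0,0,0,-2.6,3.7,0,0,0,-2.6,3.7,0,0,0,-2.6,3.7,0,0,0,-2.6,3.7,0,0,0,-2.6,3.7,0,0,0,-2.6,3.7,0,0,0,-2.6,3.7,0,0,0],
)

```text
time: 2.05
eef_pos: [0.4537, 0.3166, 0.2316]
tcp_rot: [0.826, 0.564, 0.002, -0.001]
contact_force: [0.8, -0.4, -0.2]
opening: -0.003
```

Call:
send_rows(
  motion=[0,0,0,0.145,0,0,0,0,0.145,0,0,0,0,0.145,0,0,0,0,0.145,0,0,0,0,0.145,0,0,0,0,0.145,0,0,0,0,0,0],
)

```text
time: 2.75
eef_pos: [0.4585, 0.3095, 0.233]
tcp_rot: [0.989, 0.147, 0.003, -0.001]
contact_force: [-0.8, -0.0, 0.8]
opening: 0.002
```

```bash
cat >> h.py <<'E'
def go(target,ang=None):
    st=ctrl.get_state();M=R.from_quat(st['tcp_rot']).as_matrix()
    e=st['eef_pos'];a=np.degrees(np.arctan2(M[1,0],M[0,0]))
    print('t',round(st['time'],2),'tcp',e.round(4),'xang',a.round(2),'zaxis',M[:,2].round(4),'F',st['contact_force'].round(1),'op',round(st['opening'],3),'q',st['qpos'].round(2))
    print('tool shift cm',(M.T@(np.array(target)-e)*100).round(2), 'spin', None if ang is None else np.radians((a-ang+180)%360-180).round(3))
E
python3 - <<'E'
from h import *
go([.4755,.2855,.10],18.4)
im,d,p,T=cam('wrist');save(im,'w1');P,uv=pts(d,p,T)
Pi=np.full(im.shape,np.nan); Pi[uv[:,1],uv[:,0]]=P; np.savez('wP.npz',Pi=Pi,im=im)
hsv=cv2.cvtColor(im,cv2.COLOR_RGB2HSV).astype(int);H,S,V=hsv[...,0],hsv[...,1],hsv[...,2]
m=((H<8)|(H>172))&(S>150)&(V>80)&(Pi[...,2]>.063)&(Pi[...,2]<.075)&(abs(Pi[...,0]-.475)<.04)&(abs(Pi[...,1]-.285)<.04)
q=Pi[m];print(len(q))
if len(q):print(q.mean(0),(q.min(0)+q.max(0))/2,q.max(0)-q.min(0))
E
```

```text
t 2.75 tcp [0.4585 0.3095 0.233 ] xang 16.95 zaxis [ 0.0062  0.0033 -1.    ] F [-0.8 -0.   0.8] op 0.002 q [0.41 0.01 1.88 0.   1.24 0.11]
tool shift cm [ 0.83  2.81 13.3 ] spin -0.025
560
[0.47435578 0.28664163 0.06719976] [0.47456576 0.28611828 0.0663944 ] [0.02476474 0.02481698 0.00629041]
```

View pics/w1.png

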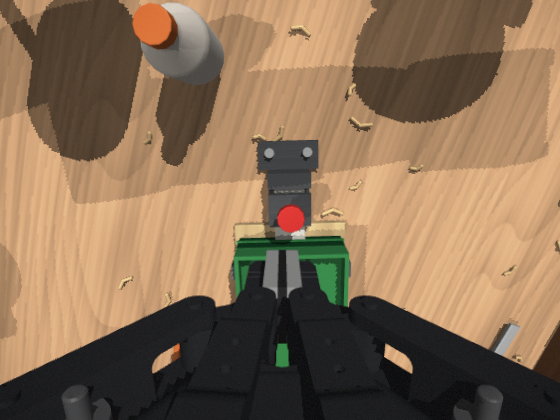

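The wrist view shows the red head at (290,218), which works out to (0.475, 0.286, 0.067) and agrees with the top view. I line up and descend.

Call:
send_rows(
  motion=[0.8,2.7,0,-0.025,0,0,0,3,0,0,0,0,4,0,0,0,0,4,0,0,0,0,2,0,0,0,0,0,0,0],
)

```text
time: 3.4
eef_pos: [0.4784, 0.287, 0.1028]
tcp_rot: [0.985, 0.172, 0.008, -0.002]
contact_force: [-0.7, 0.8, -0.2]
opening: -0.002
```

```bash
python3 - <<'E'
from h import *
go([.475,.286,.072],18.4)
E
```

```text
t 3.4 tcp [0.4784 0.287  0.1028] xang 19.76 zaxis [ 0.0145  0.0064 -0.9999] F [-0.7  0.8 -0.2] op -0.002 q [0.36 0.17 1.97 0.   0.99 0.01]
tool shift cm [-0.4  -0.02  3.07] spin 0.024
```

Call:
send_rows(
  motion=[-0.4,0,1,0,0,0,0,1,0,0,0,0,0.7,0,0,0,0,0.5,0,0,0,0,0.5,0,0],
)

```text
time: 3.9
eef_pos: [0.478, 0.2873, 0.0681]
tcp_rot: [0.985, 0.174, 0.012, -0.003]
contact_force: [-0.1, 0.8, 0.4]
opening: 0.0
```

```bash
python3 - <<'E'
from h import *
go([.475,.286,.042],18.4)
im,d,p,T=cam('wrist');save(im,'w2')
E
```

```text
t 3.9 tcp [0.478  0.2873 0.0681] xang 20.02 zaxis [ 0.0226  0.0095 -0.9997] F [-0.1  0.8  0.4] op 0.0 q [0.36 0.21 1.99 0.   0.91 0.01]
tool shift cm [-0.39  0.02  2.6 ] spin 0.028
```

View pics/w2.png

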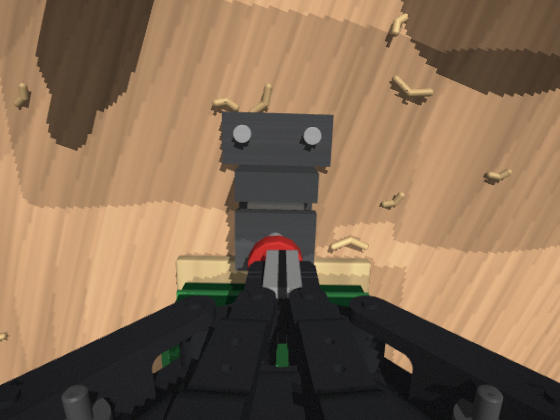

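The finger tips at (283,262) are about 4 mm to the right of the head centre, near (274,262). I correct that while pushing.

Call:
send_rows(
  motion=[-0.4,0,0,0,0,-0.1,0,0.5,0,0,0,0,0.6,0,0,0,0,0.6,0,0,0,0,0.6,0,0],
)

```text
time: 4.45
eef_pos: [0.4739, 0.2857, 0.0481]
tcp_rot: [0.985, 0.174, 0.011, -0.002]
contact_force: [-2.7, -1.1, 5.5]
opening: 0.003
```

```bash
python3 - <<'E'
from h import *
go([.475,.286,.042],18.4)
im,d,p,T=cam('wrist');save(im,'w3')
E
```

```text
t 4.45 tcp [0.4739 0.2857 0.0481] xang 20.09 zaxis [ 0.0218  0.0084 -0.9997] F [-2.7 -1.1  5.5] op 0.003 q [0.36 0.24 2.01 0.   0.87 0.01]
tool shift cm [0.1  0.01 0.62] spin 0.029
```

View pics/w3.png

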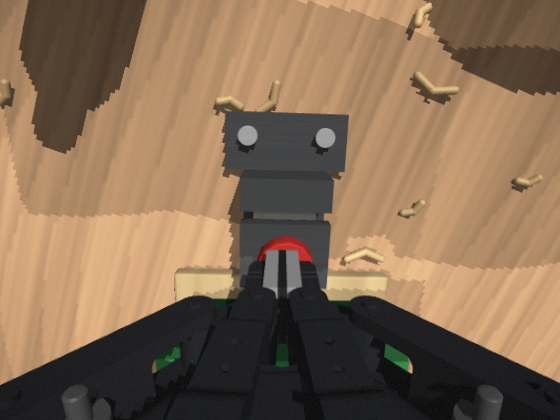

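Centred on the head, and about 5.5 N is moving the pin.

Call:
send_rows(
  motion=[0,0,0.5,0,0,0,0,0.4,0,0,0,0,0.3,0,0],
)

```text
time: 4.8
eef_pos: [0.4742, 0.2859, 0.0419]
tcp_rot: [0.985, 0.175, 0.009, -0.001]
contact_force: [-9.0, -4.7, 20.7]
opening: 0.002
```

Call:
send_rows(
  motion=[0,0,0.3,0,0,0,0,0.3,0,0],
)

```text
time: 5.0
eef_pos: [0.4741, 0.2859, 0.0419]
tcp_rot: [0.984, 0.176, 0.007, -0.0]
contact_force: [-8.1, -3.4, 17.3]
opening: -0.001
```

The pin is home: the head is at z = 0.0419 and stopped moving at 20 N. I retract and go to the tab.

Call:
send_rows(
  motion=[0,0,-3,0,0,0,0,-5,0,0,0,0,-5,0,0,0,0,-2,0,8.5,0,0,0,0.14,8.5,0,0,0,0.14,8.5,0,0,0,0.14,8.5,0,0,0,0.14,8.5,0,0,0,0.14,8.5,0,0,0,0.12,8.5],
)

```text
time: 6.0
eef_pos: [0.4728, 0.286, 0.2006]
tcp_rot: [0.969, -0.247, 0.01, -0.006]
contact_force: [-0.4, 1.1, -0.4]
opening: 0.996
```

```bash
python3 - <<'E'
from h import *
go([.480,.049,.19],-26.6)
E
```

```text
t 6.0 tcp [0.4728 0.286  0.2006] xang -28.62 zaxis [ 0.0216  0.0074 -0.9997] F [-0.4  1.1 -0.4] op 0.996 q [ 0.36  0.03  1.92 -0.    1.16  0.86]
tool shift cm [11.97 20.48  0.9 ] spin -0.035
```

Call:
send_rows(
  motion=[2.5,4.2,0.2,0,8.5,2.5,4.2,0.2,0,8.5,2.5,4.2,0.2,0,8.5,2.5,4.2,0.2,0,8.5,0,0,0,-0.035,8.5,0,0,0,0,8.5],
)

```text
time: 6.6
eef_pos: [0.4809, 0.0849, 0.1908]
tcp_rot: [0.973, -0.229, 0.013, -0.007]
contact_force: [1.0, 1.0, -0.2]
opening: 0.996
```

```bash
cat > tab.py <<'E'
from h import *
import sys
go([.480,.048,float(sys.argv[2])],-26.6)
im,d,p,T=cam('wrist');save(im,sys.argv[1]);P,uv=pts(d,p,T)
Pi=np.full(im.shape,np.nan); Pi[uv[:,1],uv[:,0]]=P
hsv=cv2.cvtColor(im,cv2.COLOR_RGB2HSV).astype(int);H,S,V=hsv[...,0],hsv[...,1],hsv[...,2]
yel=(H>19)&(H<34)&(S>160)&(V>80)&(Pi[...,2]>.03)&(abs(Pi[...,0]-.48)<.07)&(abs(Pi[...,1]-.05)<.07)
q=Pi[yel];print(len(q),q.min(0),q.max(0))
q=q[q[:,2]>np.percentile(q[:,2],95)-.006]
print('top face',len(q),q.mean(0).round(4),cv2.minAreaRect((q[:,:2]*1000).astype(np.float32)))
E
python3 tab.py w4 .12
```

```text
t 6.6 tcp [0.4809 0.0849 0.1908] xang -26.55 zaxis [ 0.028   0.0085 -0.9996] F [ 1.   1.  -0.2] op 0.996 q [-0.04 -0.11  2.08  0.01  1.15  0.42]
tool shift cm [1.42 3.48 7.04] spin 0.001
682 [0.46860203 0.0311085  0.06056244] [0.49433636 0.07253355 0.0772686 ]
top face 647 [0.4817 0.0532 0.075 ] ((481.39398193359375, 52.074607849121094), (42.70374298095703, 9.75622844696045), 63.893165588378906)
```

View pics/w4.png

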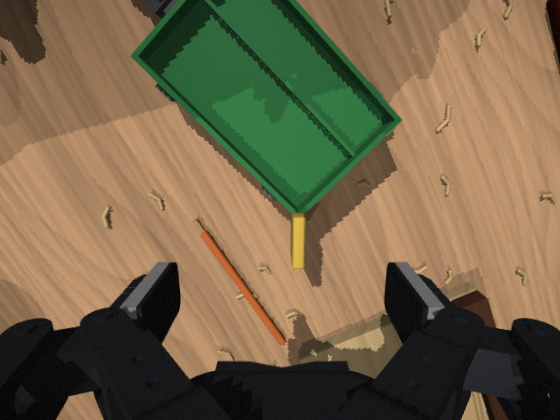

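The tab's top face is seen at (298,240). It works out to (0.481, 0.052, 0.075), along 63.9° against 63.4° expected. I descend over the pinch point (0.4797, 0.0485).

Call:
send_rows(
  motion=[1.4,3.4,0,0,6,0,0,3.5,0,6,0,0,3.5,0,6,0,0,0,0,6],
)

```text
time: 7.05
eef_pos: [0.4825, 0.0509, 0.1211]
tcp_rot: [0.974, -0.228, 0.016, -0.008]
contact_force: [-0.4, -0.0, -0.5]
opening: 0.701
```

```bash
sed -i 's/\[.480,.048,/[.4797,.0485,/' tab.py; python3 tab.py w5 .0395
```

```text
t 7.05 tcp [0.4825 0.0509 0.1211] xang -26.33 zaxis [ 0.0353  0.0078 -0.9993] F [-0.4 -0.  -0.5] op 0.701 q [-0.11 -0.03  2.15  0.01  0.99  0.34]
tool shift cm [-0.37  0.52  8.14] spin 0.005
1170 [0.46887306 0.03078411 0.06344403] [0.49450143 0.07276719 0.07718873]
top face 1131 [0.4821 0.0529 0.0751] ((481.64703369140625, 51.76383972167969), (43.559505462646484, 9.196425437927246), 63.168128967285156)
```

View pics/w5.png

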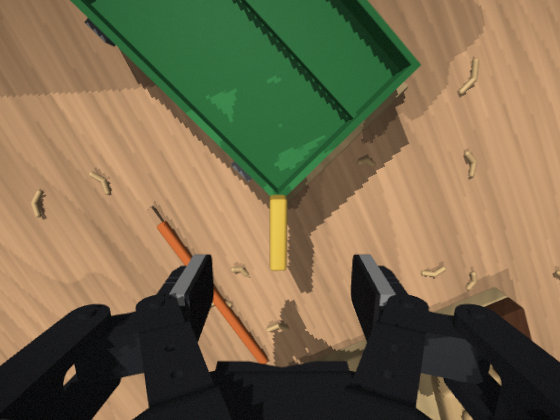

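Call:
send_rows(
  motion=[-0.35,0.5,2.5,0,5.5,0,0,2.5,0,5,0,0,1.5,0,5,0,0,0,0,5],
)

```text
time: 7.5
eef_pos: [0.488, 0.0513, 0.0654]
tcp_rot: [0.974, -0.225, 0.025, -0.009]
contact_force: [-0.8, 0.3, 0.0]
opening: 0.583
```

```bash
python3 tab.py w6 .0395
```

```text
t 7.5 tcp [0.488  0.0513 0.0654] xang -26.01 zaxis [ 0.0536  0.0065 -0.9985] F [-0.8  0.3  0. ] op 0.583 q [-0.11  0.06  2.17  0.02  0.86  0.33]
tool shift cm [-0.74  0.69  2.54] spin 0.01
1524 [0.46828873 0.03071521 0.06221997] [0.49471121 0.07267711 0.07703723]
top face 1428 [0.4837 0.0547 0.075 ] ((481.3856201171875, 51.43502426147461), (44.35881042480469, 9.389534950256348), 62.986263275146484)
```

View pics/w6.png

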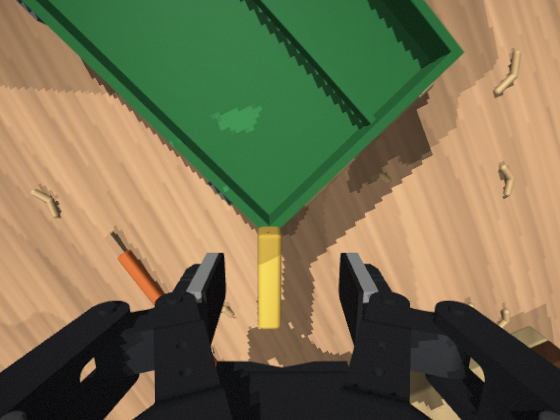

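Descending drifts the tool: its axis is now tilted 0.054 rad. Before gripping I test whether upward or small rows undo that.

Call:
send_rows(
  motion=[0,0,-2,0,5,0,0,-2,0,5,0,0,-2,0,5],
)

```text
time: 7.85
eef_pos: [0.4866, 0.0522, 0.1317]
tcp_rot: [0.974, -0.223, 0.027, -0.01]
contact_force: [0.1, 0.0, -0.0]
opening: 0.583
```

Call:
send_rows(
  motion=[0,0,0,0,5,0,0,0,0,5,0,0,0,0,5],
)

```text
time: 8.15
eef_pos: [0.4912, 0.0527, 0.1394]
tcp_rot: [0.974, -0.223, 0.035, -0.011]
contact_force: [-0.5, 0.8, 0.3]
opening: 0.587
```

Call:
send_rows(
  motion=[-0.7,0.7,0,0,5],
)

```text
time: 8.25
eef_pos: [0.4821, 0.0495, 0.1386]
tcp_rot: [0.974, -0.222, 0.035, -0.011]
contact_force: [0.6, 1.3, 0.2]
opening: 0.582
```

```bash
python3 - <<'E'
from h import *
go([.4797,.0485,.0395],-26.6)
E
```

```text
t 8.25 tcp [0.4821 0.0495 0.1386] xang -25.76 zaxis [ 0.0725  0.0051 -0.9974] F [0.6 1.3 0.2] op 0.582 q [-0.11 -0.08  2.16  0.02  1.    0.33]
tool shift cm [-0.79  0.55  9.86] spin 0.015
```

```bash
python3 - <<'E'
from h import *
for i in range(4):
    go([.4797,.0485,.0395],-26.6); print(ctrl.get_state()['dq'].round(4), ctrl.get_state()['qpos'].round(4)); cams.read_camera('wrist')
E
```

```text
t 8.25 tcp [0.4821 0.0495 0.1386] xang -25.76 zaxis [ 0.0725  0.0051 -0.9974] F [0.6 1.3 0.2] op 0.582 q [-0.11 -0.08  2.16  0.02  1.    0.33]
tool shift cm [-0.79  0.55  9.86] spin 0.015
[-0.0972 -0.2419  0.2542  0.0039  0.0149 -0.1034] [-0.1144 -0.081   2.1561  0.0159  0.9951  0.326 ]
t 8.3 tcp [0.4798 0.0494 0.1375] xang -25.76 zaxis [ 0.0691  0.005  -0.9976] F [ 0.5  0.8 -0. ] op 0.585 q [-0.12 -0.08  2.16  0.02  1.    0.33]
tool shift cm [-0.56  0.42  9.77] spin 0.015
[ 0.0004  0.0205  0.0056  0.0044 -0.0028  0.0174] [-0.1151 -0.083   2.16    0.0154  0.9966  0.3255]
t 8.35 tcp [0.4801 0.0494 0.1374] xang -25.8 zaxis [ 0.0694  0.0052 -0.9976] F [ 0.3 -0.5 -0.4] op 0.581 q [-0.12 -0.08  2.16  0.02  1.    0.33]
tool shift cm [-0.58  0.44  9.76] spin 0.014
[ 0.0001  0.0123 -0.0146  0.0027 -0.0123  0.007 ] [-0.115  -0.0823  2.1596  0.0157  0.996   0.3262]
t 8.4 tcp [0.4805 0.0494 0.1375] xang -25.81 zaxis [ 0.0701  0.0052 -0.9975] F [-0.1 -0.6  0.6] op 0.583 q [-0.11 -0.08  2.16  0.02  1.    0.33]
tool shift cm [-0.63  0.46  9.77] spin 0.014
[ 0.0006  0.0063 -0.0162  0.0002 -0.0077  0.0029] [-0.1149 -0.0818  2.1589  0.0158  0.9955  0.3264]
```

Call:
send_rows(
  motion=[0,0,0,0,5],
)

```text
time: 8.55
eef_pos: [0.4808, 0.0493, 0.1374]
tcp_rot: [0.974, -0.223, 0.034, -0.01]
contact_force: [1.2, 0.3, 0.5]
opening: 0.583
```

```bash
python3 - <<'E'
from h import *
for i in range(2):
    go([.4797,.0485,.0395],-26.6); print(ctrl.get_state()['dq'].round(4), ctrl.get_state()['qpos'].round(4)); cams.read_camera('wrist')
E
```

```text
t 8.55 tcp [0.4808 0.0493 0.1374] xang -25.83 zaxis [ 0.0701  0.0053 -0.9975] F [1.2 0.3 0.5] op 0.583 q [-0.12 -0.08  2.16  0.02  1.    0.33]
tool shift cm [-0.66  0.47  9.76] spin 0.013
[-0.0027  0.0062  0.0111  0.0001 -0.0007 -0.0005] [-0.1151 -0.0811  2.1585  0.0159  0.9952  0.3265]
t 8.6 tcp [0.4806 0.0494 0.1372] xang -25.82 zaxis [ 0.0697  0.0053 -0.9976] F [ 0.7 -0.3 -0.6] op 0.583 q [-0.12 -0.08  2.16  0.02  1.    0.33]
tool shift cm [-0.63  0.46  9.74] spin 0.014
[ 0.0001  0.0004 -0.0027 -0.0005  0.0011  0.0007] [-0.115  -0.0811  2.1587  0.0158  0.9953  0.3265]
```

Static rows do not creep. The drift comes from rows that begin while the arm is moving. I try a few two-row combinations to find one that reduces the tilt.

```bash
cat > s.py <<'E'
from h import *
import sys
for i in range(3): cams.read_camera('wrist')
go([.4797,.0485,float(sys.argv[1]) if len(sys.argv)>1 else .0395],-26.6)
E
python3 s.py
```

```text
t 8.8 tcp [0.481  0.0494 0.1377] xang -25.82 zaxis [ 0.0706  0.0052 -0.9975] F [1.3 0.3 0.2] op 0.584 q [-0.11 -0.08  2.16  0.02  1.    0.33]
tool shift cm [-0.68  0.49  9.78] spin 0.014
```

Call:
send_rows(
  motion=[0,0,4,0,5,0,0,-1,0,5],
)

```text
time: 9.0
eef_pos: [0.4828, 0.0496, 0.1061]
tcp_rot: [0.974, -0.223, 0.033, -0.01]
contact_force: [-1.6, 0.4, -0.4]
opening: 0.584
```

```bash
python3 s.py
```

```text
t 9.15 tcp [0.49   0.0489 0.1157] xang -25.83 zaxis [ 0.0887  0.0032 -0.9961] F [ 0.3  0.6 -0.2] op 0.585 q [-0.11 -0.04  2.16  0.02  0.93  0.33]
tool shift cm [-1.5  0.8  7.5] spin 0.013
```

Call:
send_rows(
  motion=[0,0,-4,0,5,0,0,-4,0,5],
)

```text
time: 9.35
eef_pos: [0.4804, 0.0489, 0.1954]
tcp_rot: [0.974, -0.223, 0.039, -0.011]
contact_force: [0.5, 0.2, 0.6]
opening: 0.582
```

```bash
python3 s.py
```

```text
t 9.5 tcp [0.483  0.0486 0.1985] xang -25.83 zaxis [ 0.0911  0.0029 -0.9958] F [-0.   1.  -0.4] op 0.587 q [-0.12 -0.17  2.11  0.02  1.1   0.33]
tool shift cm [-1.57  0.83 15.81] spin 0.013
```

Call:
send_rows(
  motion=[-4,-2,0,0,5,0,0,0,0,5],
)

```text
time: 9.7
eef_pos: [0.4557, 0.0843, 0.1981]
tcp_rot: [0.974, -0.224, 0.046, -0.012]
contact_force: [-1.2, -1.1, 0.0]
opening: 0.581
```

```bash
python3 s.py
```

```text
t 9.85 tcp [0.4581 0.082  0.1985] xang -26.09 zaxis [ 0.0969  0.0011 -0.9953] F [ 1.1  1.  -0.3] op 0.584 q [-0.04 -0.22  2.16  0.01  1.1   0.41]
tool shift cm [ 2.03  2.76 16.03] spin 0.009
```

Call:
send_rows(
  motion=[4,2,0,0,5],
)

```text
time: 9.95
eef_pos: [0.4836, 0.0484, 0.2002]
tcp_rot: [0.974, -0.222, 0.046, -0.012]
contact_force: [0.8, -0.1, 0.1]
opening: 0.586
```

```bash
python3 s.py
```

```text
t 10.1 tcp [0.4864 0.0446 0.2012] xang -26.29 zaxis [ 9.710e-02  5.000e-04 -9.953e-01] F [-0.6  0.9  0.7] op 0.586 q [-0.12 -0.16  2.11  0.01  1.1   0.33]
tool shift cm [-2.18  0.64 16.03] spin 0.005
```

Call:
send_rows(
  motion=[4,2,0,0,5,0,0,0,0,5],
)

```text
time: 10.3
eef_pos: [0.5135, 0.008, 0.2028]
tcp_rot: [0.973, -0.227, 0.046, -0.012]
contact_force: [-0.8, 0.1, 0.1]
opening: 0.588
```

```bash
python3 s.py
```

```text
t 10.45 tcp [0.5106 0.0112 0.2015] xang -26.16 zaxis [ 0.0911  0.0039 -0.9958] F [-0.2 -0.   0.3] op 0.586 q [-0.19 -0.11  2.06  0.02  1.1   0.26]
tool shift cm [-5.71 -1.3  15.86] spin 0.008
```

Call:
send_rows(
  motion=[-4,-2,0,0,5],
)

```text
time: 10.55
eef_pos: [0.4851, 0.0452, 0.1997]
tcp_rot: [0.973, -0.227, 0.045, -0.012]
contact_force: [0.1, 0.8, -0.2]
opening: 0.585
```

```bash
python3 s.py
```

```text
t 10.7 tcp [0.4816 0.0486 0.1982] xang -25.96 zaxis [ 0.0893  0.0046 -0.996 ] F [ 1.4 -0.1  1.2] op 0.582 q [-0.12 -0.17  2.12  0.02  1.1   0.33]
tool shift cm [-1.41  0.78 15.79] spin 0.011
```

Call:
send_rows(
  motion=[4.4,-2.2,0,0,5,0,0,0,0,5],
)

```text
time: 10.9
eef_pos: [0.5279, 0.0507, 0.1983]
tcp_rot: [0.974, -0.222, 0.039, -0.011]
contact_force: [-0.2, 0.3, 1.0]
opening: 0.587
```

```bash
python3 s.py
```

```text
t 11.05 tcp [0.5245 0.0508 0.1989] xang -25.8 zaxis [ 0.0804  0.0051 -0.9967] F [-0.4  0.3 -0.5] op 0.586 q [-0.1  -0.06  2.02  0.01  1.1   0.34]
tool shift cm [-5.04  2.78 15.53] spin 0.014
```

Call:
send_rows(
  motion=[-4.4,2.2,0,0,5,0,0,0,0,5],
)

```text
time: 11.25
eef_pos: [0.4704, 0.0503, 0.19]
tcp_rot: [0.974, -0.222, 0.034, -0.011]
contact_force: [-0.0, -0.3, -0.8]
opening: 0.585
```

```bash
python3 s.py
```

```text
t 11.4 tcp [0.4788 0.0492 0.1966] xang -25.84 zaxis [ 0.0855  0.0043 -0.9963] F [-0.1  0.4 -0.3] op 0.584 q [-0.12 -0.17  2.12  0.02  1.11  0.33]
tool shift cm [-1.07  0.67 15.66] spin 0.013
```

Outward moves that are captured mid-motion undo the tilt, by about 0.009 rad each, and single rows from rest keep it unchanged. I use that.

Call:
send_rows(
  motion=[4.4,-2.2,0,0,5,4.4,-2.2,0,0,5,4.4,-2.2,0,0,5,4.4,-2.2,0,0,5,4.4,-2.2,0,0,5,0,0,0,0,5],
)

```text
time: 12.0
eef_pos: [0.731, 0.0518, 0.2237]
tcp_rot: [0.973, -0.223, 0.049, -0.013]
contact_force: [-0.8, -0.8, -0.5]
opening: 0.586
```

```bash
python3 s.py
```

```text
t 12.15 tcp [0.726  0.0524 0.2246] xang -25.89 zaxis [ 0.0986  0.0029 -0.9951] F [-1.  -0.1 -0.2] op 0.584 q [-0.07  0.35  1.51  0.01  1.18  0.38]
tool shift cm [-23.52  11.85  15.99] spin 0.012
```

Call:
send_rows(
  motion=[-4.4,2.2,0,0,5,0,0,0,0,5],
)

```text
time: 12.35
eef_pos: [0.6705, 0.0522, 0.2124]
tcp_rot: [0.974, -0.223, 0.041, -0.011]
contact_force: [0.0, 0.2, -1.2]
opening: 0.587
```

```bash
python3 s.py
```

```text
t 12.5 tcp [0.6794 0.0511 0.2207] xang -25.93 zaxis [ 0.1034  0.0024 -0.9946] F [ 0.2 -0.5  0.5] op 0.585 q [-0.08  0.25  1.64  0.01  1.15  0.37]
tool shift cm [-19.44   9.74  15.95] spin 0.012
```

Call:
send_rows(
  motion=[-4.4,2.2,0,0,5,-4.4,2.2,0,0,5,-4.4,2.2,0,0,5],
)

```text
time: 12.8
eef_pos: [0.5393, 0.0477, 0.2107]
tcp_rot: [0.973, -0.223, 0.058, -0.014]
contact_force: [-0.6, 0.5, 1.1]
opening: 0.587
```

```bash
python3 s.py
```

```text
t 12.95 tcp [0.5366 0.0483 0.2088] xang -25.98 zaxis [ 0.1152  0.0012 -0.9933] F [1.  0.7 0.1] op 0.583 q [-0.1  -0.06  2.    0.02  1.09  0.34]
tool shift cm [-6.85  3.31 16.17] spin 0.011
```

Call:
send_rows(
  motion=[4.4,-2.2,0,0,5,-4.4,2.2,0,0,5],
)

```text
time: 13.15
eef_pos: [0.5506, 0.0466, 0.2066]
tcp_rot: [0.973, -0.224, 0.055, -0.013]
contact_force: [-2.0, -0.1, -0.2]
opening: 0.583
```

```bash
python3 s.py
```

```text
t 13.3 tcp [0.536  0.049  0.2059] xang -25.95 zaxis [ 0.1064  0.0022 -0.9943] F [ 0.3 -0.5  1.1] op 0.587 q [-0.1  -0.05  2.    0.01  1.09  0.34]
tool shift cm [-6.59  3.28 15.95] spin 0.011
```

Call:
send_rows(
  motion=[3.4,-1.7,-3.1,0,5,-3.4,1.7,3.1,0,5],
)

```text
time: 13.5
eef_pos: [0.5534, 0.0477, 0.2241]
tcp_rot: [0.973, -0.223, 0.063, -0.014]
contact_force: [0.7, 0.4, 2.2]
opening: 0.586
```

```bash
python3 s.py
```

```text
t 13.65 tcp [0.5351 0.0499 0.2045] xang -25.92 zaxis [ 0.088   0.004  -0.9961] F [ 1.1 -0.4  0.3] op 0.585 q [-0.1  -0.04  1.99  0.01  1.11  0.34]
tool shift cm [-6.18  3.22 15.95] spin 0.012
```

Call:
send_rows(
  motion=[0,0,-2,0,5,0,0,2,0,5],
)

```text
time: 13.85
eef_pos: [0.5422, 0.0493, 0.2145]
tcp_rot: [0.973, -0.223, 0.052, -0.013]
contact_force: [0.6, 0.4, 0.6]
opening: 0.585
```

```bash
python3 s.py
```

```text
t 14.0 tcp [0.5372 0.0496 0.2067] xang -25.94 zaxis [ 0.0911  0.0037 -0.9958] F [-0.1  0.6 -0.1] op 0.584 q [-0.1  -0.04  1.99  0.01  1.11  0.34]
tool shift cm [-6.45  3.32 16.13] spin 0.012
```

The outward-and-up reversal takes off 0.018 rad per cycle, so I repeat it.

Call:
send_rows(
  motion=[3.4,-1.7,-3.1,0,5,-3.4,1.7,3.1,0,5],
)

```text
time: 14.2
eef_pos: [0.5506, 0.0488, 0.2217]
tcp_rot: [0.973, -0.223, 0.051, -0.013]
contact_force: [1.3, -0.3, 1.8]
opening: 0.586
```

```bash
python3 s.py
```

```text
t 14.35 tcp [0.5332 0.0509 0.2028] xang -25.89 zaxis [ 0.064   0.0064 -0.9979] F [-0.3  0.1 -0.1] op 0.585 q [-0.1  -0.03  1.98  0.01  1.13  0.34]
tool shift cm [-5.6   3.09 15.95] spin 0.012
```

Call:
send_rows(
  motion=[3.4,-1.7,-3.1,0,5,-3.4,1.7,3.1,0,5],
)

```text
time: 14.55
eef_pos: [0.5488, 0.0499, 0.2188]
tcp_rot: [0.974, -0.224, 0.039, -0.011]
contact_force: [1.7, 0.0, 2.0]
opening: 0.587
```

```bash
python3 s.py
```

```text
t 14.7 tcp [0.5311 0.052  0.2003] xang -25.86 zaxis [ 0.0409  0.0086 -0.9991] F [ 1.  -0.1 -0.3] op 0.586 q [-0.1  -0.02  1.98  0.01  1.15  0.35]
tool shift cm [-5.    2.96 15.85] spin 0.013
```

Call:
send_rows(
  motion=[3.4,-1.7,-3.1,0,5,-3.4,1.7,3.1,0,5],
)

```text
time: 14.9
eef_pos: [0.5475, 0.0509, 0.2164]
tcp_rot: [0.974, -0.224, 0.028, -0.01]
contact_force: [2.2, -0.9, 3.3]
opening: 0.584
```

```bash
python3 s.py
```

```text
t 15.05 tcp [0.5294 0.053  0.1981] xang -25.85 zaxis [ 0.0193  0.0107 -0.9998] F [-0.1  0.5 -0.5] op 0.584 q [-0.1  -0.01  1.97  0.01  1.16  0.35]
tool shift cm [-4.47  2.86 15.76] spin 0.013
```

Call:
send_rows(
  motion=[3.4,-1.7,-3.1,0,5,-3.4,1.7,3.1,0,5],
)

```text
time: 15.25
eef_pos: [0.5464, 0.0519, 0.2142]
tcp_rot: [0.974, -0.224, 0.018, -0.009]
contact_force: [0.1, 0.5, 2.5]
opening: 0.582
```

```bash
python3 s.py
```

```text
t 15.4 tcp [0.528  0.0541 0.1961] xang -25.83 zaxis [-0.0013  0.0128 -0.9999] F [ 0.  -0.1 -0. ] op 0.587 q [-0.1  -0.    1.96  0.01  1.18  0.35]
tool shift cm [-4.    2.78 15.66] spin 0.013
```

The tool is vertical again. From here I make single-row moves and let it settle between them.

Call:
send_rows(
  motion=[-4,2.8,0,0.013,5],
)

```text
time: 15.5
eef_pos: [0.4846, 0.0457, 0.1974]
tcp_rot: [0.973, -0.23, -0.0, -0.006]
contact_force: [-0.9, -0.8, 1.0]
opening: 0.584
```

```bash
python3 s.py
```

```text
t 15.65 tcp [0.4796 0.0462 0.1972] xang -26.61 zaxis [ 9.000e-04  1.260e-02 -9.999e-01] F [ 0.7 -0.1  1. ] op 0.588 q [-0.12 -0.12  2.07  0.01  1.19  0.34]
tool shift cm [-0.02 -0.02 15.77] spin -0.0
```

Call:
send_rows(
  motion=[0,0,4.5,0,5],
)

```text
time: 15.75
eef_pos: [0.4881, 0.0458, 0.1617]
tcp_rot: [0.973, -0.23, 0.01, -0.008]
contact_force: [1.3, 0.2, 1.6]
opening: 0.587
```

```bash
python3 s.py
```

```text
t 15.9 tcp [0.4804 0.0467 0.1525] xang -26.61 zaxis [-2.000e-04  1.280e-02 -9.999e-01] F [0.3 0.1 1. ] op 0.59 q [-0.12 -0.06  2.11  0.01  1.1   0.34]
tool shift cm [-0.07  0.   11.3 ] spin -0.0
```

Call:
send_rows(
  motion=[0,0,4.5,0,5],
)

```text
time: 16.0
eef_pos: [0.4888, 0.0465, 0.116]
tcp_rot: [0.973, -0.23, 0.008, -0.007]
contact_force: [1.0, -0.3, 1.2]
opening: 0.586
```

```bash
python3 s.py
```

```text
t 16.15 tcp [0.4805 0.0474 0.1076] xang -26.61 zaxis [-0.0027  0.0131 -0.9999] F [ 0.7  1.3 -0.5] op 0.584 q [-0.12  0.    2.14  0.02  1.    0.34]
tool shift cm [-0.07  0.01  6.81] spin -0.0
```

Call:
send_rows(
  motion=[-0.1,0,3.4,0,5],
)

```text
time: 16.25
eef_pos: [0.4864, 0.0476, 0.0805]
tcp_rot: [0.973, -0.23, 0.005, -0.007]
contact_force: [1.2, -1.1, 0.8]
opening: 0.587
```

```bash
python3 s.py
```

```text
t 16.4 tcp [0.4799 0.0483 0.0746] xang -26.6 zaxis [-0.0036  0.0132 -0.9999] F [0.2 0.9 0.5] op 0.584 q [-0.12  0.06  2.15  0.02  0.94  0.34]
tool shift cm [0.01 0.03 3.51] spin -0.0
```

Call:
send_rows(
  motion=[0,0,3.4,0,5],
)

```text
time: 16.5
eef_pos: [0.4863, 0.0481, 0.0472]
tcp_rot: [0.973, -0.23, 0.004, -0.007]
contact_force: [0.4, -0.7, -0.3]
opening: 0.587
```

```bash
python3 s.py; python3 tab.py w7 .0395
```

```text
t 16.65 tcp [0.4798 0.0488 0.0415] xang -26.59 zaxis [-0.005   0.0134 -0.9999] F [0.5 1.  0.5] op 0.585 q [-0.12  0.12  2.16  0.02  0.87  0.34]
tool shift cm [0.01 0.03 0.2 ] spin 0.0
t 16.65 tcp [0.4798 0.0488 0.0415] xang -26.59 zaxis [-0.005   0.0134 -0.9999] F [0.5 1.  0.5] op 0.585 q [-0.12  0.12  2.16  0.02  0.87  0.34]
tool shift cm [0.01 0.03 0.2 ] spin 0.0
2430 [0.46835875 0.03035788 0.06290361] [0.49470864 0.07257542 0.0772413 ]
top face 2294 [0.484  0.0561 0.075 ] ((481.4581298828125, 51.6669807434082), (44.36278533935547, 9.608810424804688), 63.31205749511719)
```

View pics/w7.png

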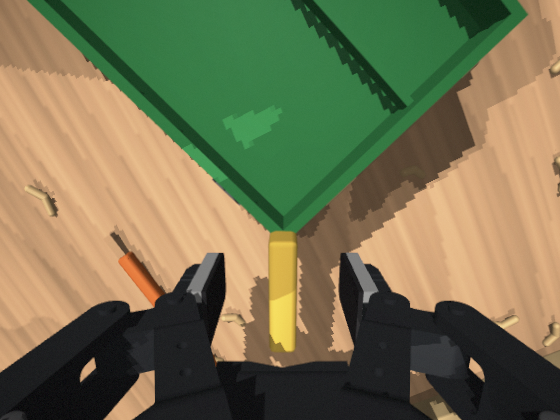

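The tab lies centred between the pads at column 283. I close with a light grip.

Call:
send_rows(
  motion=[0,0,0,0,0.5,0,0,0,0,0.5,0,0,0,0,0.5,0,0,0,0,0.5,0,0,0,0,0.5],
  grip_force=30,
)

```text
time: 17.2
eef_pos: [0.4832, 0.0485, 0.0484]
tcp_rot: [0.973, -0.229, 0.0, -0.006]
contact_force: [0.0, -0.2, -2.0]
opening: 0.116
```

```bash
python3 s.py .065
```

```text
t 17.35 tcp [0.4832 0.0485 0.0481] xang -26.49 zaxis [ 0.003   0.012  -0.9999] F [-2.  -0.2 -0.1] op 0.111 q [-0.12  0.11  2.16  0.02  0.87  0.34]
tool shift cm [-0.32  0.13 -1.69] spin 0.002
```

The TCP rose by 6.6 mm during closing. I check whether the tray moved with it.

```bash
cat > tr.py <<'E'
from h import *
import sys
# compare tray rim height per corner using cameras
for cn in ('scene','top','wrist'):
    im,d,p,T=cam(cn); save(im,sys.argv[1]+cn)
    P,uv=pts(d,p,T); hsv=cv2.cvtColor(im,cv2.COLOR_RGB2HSV).astype(int)[uv[:,1],uv[:,0]]
    H,S,V=hsv.T
    yel=(H>19)&(H<34)&(S>160)&(V>80)&(P[:,2]>.03)&(abs(P[:,0]-.48)<.06)&(abs(P[:,1]-.05)<.06)
    if yel.sum()>3: print(cn,'yel n',yel.sum(),'top z',np.percentile(P[yel,2],95).round(4))
    ry=np.radians(18.4);c=np.array([.515,.1675]);M=np.array([[np.cos(ry),np.sin(ry)],[-np.sin(ry),np.cos(ry)]])
    L=(P[:,:2]-c)@M.T
    g=(H>45)&(H<80)&(S>100)&(P[:,2]>.03)&(P[:,2]<.12)&(abs(L[:,0])<.06)&(abs(L[:,1])<.092)
    for nm,s in (('-x-y',(-1,-1)),('+x-y',(1,-1)),('-x+y',(-1,1)),('+x+y',(1,1))):
        k=g&(L[:,0]*s[0]>.03)&(L[:,1]*s[1]>.05)
        if k.sum()>10: print(cn,nm,k.sum(),'rim z',np.percentile(P[k,2],97).round(4))
E
python3 tr.py a; python3 - <<'E'
E
```

```text
scene yel n 41 top z 0.0755
scene -x-y 68 rim z 0.0635
scene +x-y 56 rim z 0.0633
scene -x+y 63 rim z 0.063
scene +x+y 51 rim z 0.063
top +x-y 135 rim z 0.0659
top -x+y 136 rim z 0.0656
top +x+y 142 rim z 0.0658
wrist yel n 2814 top z 0.0767
wrist -x-y 7025 rim z 0.0644
wrist +x-y 7317 rim z 0.064
```

View pics/awrist.png

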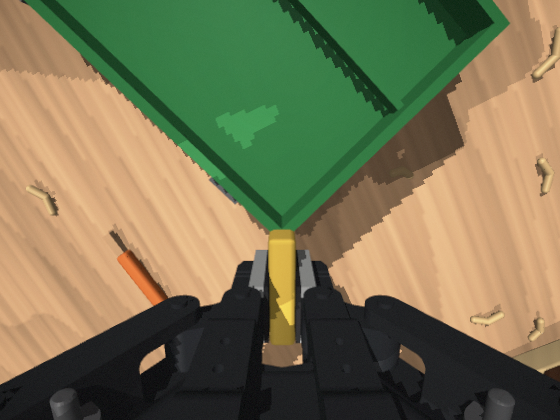

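The tray is still nested (tab top at 0.0767) and the tab sits well between the pads. I start peeling in small steps.

Call:
send_rows(
  motion=[0,0,-1,0,0.5],
)

```text
time: 17.6
eef_pos: [0.4815, 0.0489, 0.0564]
tcp_rot: [0.973, -0.23, -0.002, -0.006]
contact_force: [0.8, 2.2, -8.4]
opening: 0.107
```

```bash
python3 s.py .072;python3 tr.py b
```

```text
t 17.75 tcp [0.4826 0.0485 0.0579] xang -26.47 zaxis [ 0.0017  0.0122 -0.9999] F [-0.2 -0.3 -6.8] op 0.11 q [-0.12  0.09  2.16  0.02  0.89  0.34]
tool shift cm [-0.26  0.11 -1.41] spin 0.002
scene yel n 42 top z 0.0839
scene -x-y 60 rim z 0.0716
scene +x-y 40 rim z 0.0678
scene -x+y 50 rim z 0.0676
scene +x+y 31 rim z 0.0645
top +x-y 137 rim z 0.0709
top -x+y 140 rim z 0.0705
top +x+y 137 rim z 0.0659
wrist yel n 2791 top z 0.0862
wrist -x-y 7043 rim z 0.0724
wrist +x-y 7231 rim z 0.0693
```

The tab corner is up 9 mm and the far corner is unchanged.

Call:
send_rows(
  motion=[0,0,-1,0,0.5],
)

```text
time: 18.0
eef_pos: [0.481, 0.0493, 0.0661]
tcp_rot: [0.973, -0.23, -0.003, -0.007]
contact_force: [0.8, 6.5, -8.2]
opening: 0.112
```

```bash
python3 s.py .072
```

```text
t 18.15 tcp [0.4836 0.0479 0.0692] xang -26.39 zaxis [ 0.0038  0.0109 -0.9999] F [-1.1  0.7 -0.3] op 0.111 q [-0.12  0.07  2.15  0.01  0.92  0.34]
tool shift cm [-0.38  0.12 -0.28] spin 0.004
```

Call:
send_rows(
  motion=[0,0,-0.8,0,0.5],
)

```text
time: 18.25
eef_pos: [0.4838, 0.0475, 0.0775]
tcp_rot: [0.974, -0.228, 0.001, -0.005]
contact_force: [-0.1, -0.5, -1.5]
opening: 0.11
```

```bash
python3 s.py .072;python3 tr.py c
```

```text
t 18.4 tcp [0.4856 0.0474 0.0791] xang -26.41 zaxis [ 0.0088  0.01   -0.9999] F [ 0.5  0.3 -1.5] op 0.114 q [-0.12  0.06  2.15  0.01  0.93  0.34]
tool shift cm [-0.58  0.17  0.71] spin 0.003
scene yel n 44 top z 0.103
scene -x-y 59 rim z 0.0911
scene +x-y 45 rim z 0.0857
scene -x+y 49 rim z 0.0818
scene +x+y 47 rim z 0.0761
top +x-y 149 rim z 0.0884
top -x+y 138 rim z 0.0849
top +x+y 141 rim z 0.0783
wrist yel n 2808 top z 0.1067
wrist -x-y 6766 rim z 0.0912
wrist +x-y 7591 rim z 0.086
```

View pics/cwrist.png

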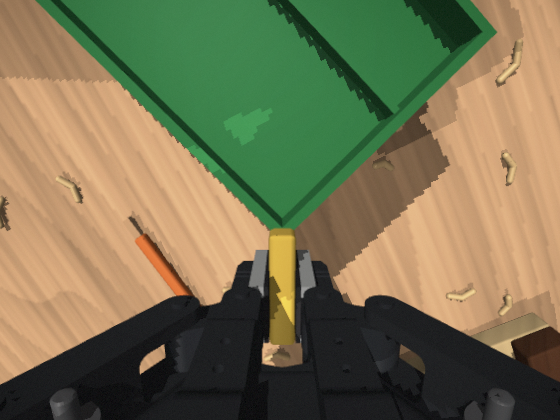

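The far corner is already 13 mm up and the tab 30 mm up. Step 2 may have been met only marginally at t ≈ 18.1. To make sure, I ease the tray back so the far corner is below +10 mm with the tab still above +20 mm.

Call:
send_rows(
  motion=[-0.25,0.05,0.6,0,0.5],
)

```text
time: 18.65
eef_pos: [0.4825, 0.0482, 0.0721]
tcp_rot: [0.974, -0.228, 0.002, -0.006]
contact_force: [-0.1, 0.5, -1.0]
opening: 0.111
```

```bash
python3 s.py .0725;python3 tr.py d
```

```text
t 18.8 tcp [0.4808 0.0485 0.0707] xang -26.42 zaxis [ 0.0033  0.011  -0.9999] F [-0.2  0.5 -1.5] op 0.111 q [-0.12  0.06  2.16  0.01  0.92  0.34]
tool shift cm [-0.1   0.05 -0.18] spin 0.003
scene yel n 43 top z 0.0956
scene -x-y 62 rim z 0.0813
scene +x-y 35 rim z 0.0779
scene -x+y 63 rim z 0.0738
scene +x+y 36 rim z 0.0687
top +x-y 135 rim z 0.0808
top -x+y 145 rim z 0.0783
top +x+y 127 rim z 0.0717
wrist yel n 2795 top z 0.0999
wrist -x-y 7134 rim z 0.0844
wrist +x-y 6750 rim z 0.079
```

View pics/dscene.png

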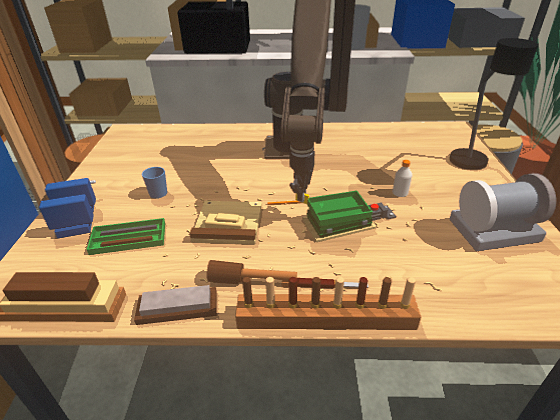

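Now the tab is up 20–23 mm and the far corner 6 mm. I go up 2 mm to centre this in the window and hold.

Call:
send_rows(
  motion=[0,0,-0.2,0,0.5],
)

```text
time: 19.05
eef_pos: [0.4812, 0.0484, 0.0731]
tcp_rot: [0.974, -0.228, 0.001, -0.006]
contact_force: [0.1, -0.2, -2.0]
opening: 0.111
```

```bash
python3 s.py .0725;python3 tr.py e
```

```text
t 19.2 tcp [0.4816 0.0483 0.0735] xang -26.39 zaxis [ 0.0049  0.0105 -0.9999] F [-0.4 -0.1 -1.3] op 0.113 q [-0.12  0.06  2.15  0.01  0.92  0.34]
tool shift cm [-0.18  0.07  0.1 ] spin 0.004
scene yel n 45 top z 0.0984
scene -x-y 62 rim z 0.085
scene +x-y 38 rim z 0.0812
scene -x+y 61 rim z 0.077
scene +x+y 35 rim z 0.0701
top +x-y 136 rim z 0.0822
top -x+y 148 rim z 0.0794
top +x+y 130 rim z 0.0724
wrist yel n 2779 top z 0.1022
wrist -x-y 7090 rim z 0.0867
wrist +x-y 6828 rim z 0.0813
```

Step 2's geometry now holds with margin on both sides: the tab is up about 24 mm and the far corner about 7 mm. I firm the grip and lift clear.

Call:
send_rows(
  motion=[0,0,0,0,0.3,0,0,0,0,0.3],
  grip_force=100,
)

```text
time: 19.55
eef_pos: [0.4814, 0.0483, 0.0734]
tcp_rot: [0.974, -0.228, 0.001, -0.006]
contact_force: [0.1, -0.2, -1.7]
opening: 0.095
```

Call:
send_rows(
  motion=[0,0,-1.5,0,0.3],
)

```text
time: 19.65
eef_pos: [0.4794, 0.0483, 0.0865]
tcp_rot: [0.974, -0.228, -0.002, -0.005]
contact_force: [0.4, 0.2, -1.2]
opening: 0.098
```

```bash
python3 s.py .2;python3 tr.py f
```

```text
t 19.8 tcp [0.4823 0.0481 0.0892] xang -26.39 zaxis [ 0.0071  0.0102 -0.9999] F [ 0.5 -0.1 -2. ] op 0.1 q [-0.12  0.03  2.15  0.01  0.96  0.34]
tool shift cm [ -0.23  -0.06 -11.08] spin 0.004
scene yel n 43 top z 0.113
scene -x-y 61 rim z 0.102
scene +x-y 51 rim z 0.0959
scene -x+y 56 rim z 0.0928
scene +x+y 49 rim z 0.0865
top +x-y 136 rim z 0.0972
top -x+y 152 rim z 0.0961
top +x+y 135 rim z 0.0878
wrist yel n 2609 top z 0.1169
wrist -x-y 7164 rim z 0.1012
wrist +x-y 6745 rim z 0.0958
```

The far corner is now up about 23 mm, clear of the 12 mm nesting depth, and the load is about 1.5 N (tray weight). I continue up.

Call:
send_rows(
  motion=[0,0,-3,0,0.3,0,0,-3,0,0.3,0,0,-3,0,0.3,0,0,-2,0,0.3],
)

```text
time: 20.35
eef_pos: [0.476, 0.0474, 0.1937]
tcp_rot: [0.974, -0.228, -0.007, -0.005]
contact_force: [0.3, 1.1, -1.2]
opening: 0.097
```

```bash
python3 s.py .2; python3 - <<'E'
from h import *
im,*_=cam('scene');save(im,'s2')
# tray rot. target
go([.4796,-.31,.2],-26.6)
E
```

```text
t 20.5 tcp [0.4763 0.0474 0.1928] xang -26.4 zaxis [-0.0113  0.0121 -0.9999] F [ 0.1  0.3 -1.5] op 0.101 q [-0.12 -0.11  2.08  0.01  1.19  0.34]
tool shift cm [ 0.25 -0.26 -0.72] spin 0.004
t 20.55 tcp [0.4752 0.0475 0.1913] xang -26.4 zaxis [-0.0145  0.0124 -0.9998] F [-0.1 -1.3 -2.2] op 0.1 q [-0.12 -0.11  2.08  0.01  1.19  0.34]
tool shift cm [16.27 31.82 -1.32] spin 0.004
```

View pics/s2.png

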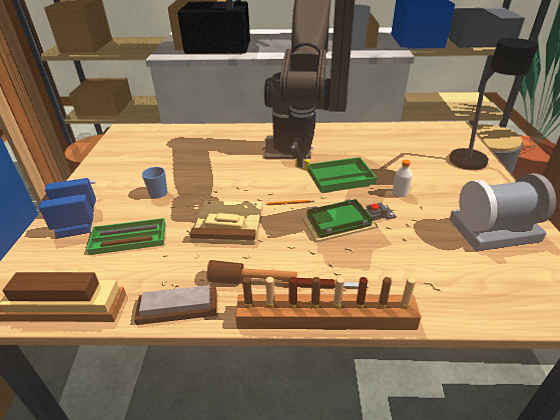

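The view shows the tray held up at (340,174), the dark lower stack in place at (340,217) and the pin head low at (374,208). I carry it over the board.

Call:
send_rows(
  motion=[1,2,0,0,0.3,1.5,3,0,0,0.3,1.5,3,0,0,0.3,1.5,3,0,0,0.3,1.5,3,0,0,0.3,1.5,3,0,0,0.3,1.5,3,0,0,0.3,1.5,3,0,0,0.3],
)

```text
time: 21.35
eef_pos: [0.4668, -0.211, 0.1658]
tcp_rot: [0.974, -0.224, -0.024, -0.008]
contact_force: [0.2, 0.2, -1.9]
opening: 0.099
```

```bash
python3 - <<'E'
from h import *
for i in range(2): cam('wrist')
go([.4796,-.31,.2],-26.6)
im,*_=cam('scene');save(im,'s3')
E
```

```text
t 21.45 tcp [ 0.4669 -0.2131  0.1658] xang -26.17 zaxis [-0.0429  0.0248 -0.9988] F [ 0.7  0.1 -1.2] op 0.094 q [-0.62  0.02  2.   -0.01  1.17 -0.16]
tool shift cm [ 5.24  8.12 -3.71] spin 0.008
```

View pics/s3.png

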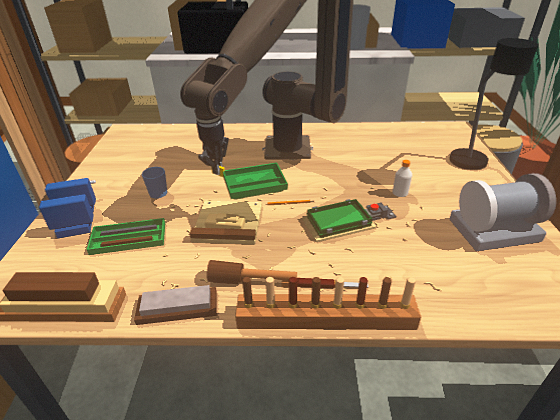

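Call:
send_rows(
  motion=[2.5,3.7,-1.5,0,0.3],
)

```text
time: 21.6
eef_pos: [0.471, -0.2505, 0.1746]
tcp_rot: [0.974, -0.224, -0.029, -0.011]
contact_force: [1.5, 0.9, -1.8]
opening: 0.094
```

```bash
python3 - <<'E'
from h import *
for i in range(3): cam('wrist')
go([.4796,-.31,.2],-26.6)
E
```

```text
t 21.75 tcp [ 0.4739 -0.2566  0.179 ] xang -26.2 zaxis [-0.043   0.0266 -0.9987] F [ 0.6  1.  -1.8] op 0.099 q [-0.68  0.07  1.93 -0.01  1.2  -0.22]
tool shift cm [ 2.76  4.52 -2.27] spin 0.007
```

Call:
send_rows(
  motion=[2.2,3.7,-2,0,0.3],
)

```text
time: 21.85
eef_pos: [0.4755, -0.2934, 0.1919]
tcp_rot: [0.974, -0.224, -0.03, -0.012]
contact_force: [1.3, 0.2, -2.0]
opening: 0.099
```

```bash
cat > fin.py <<'E'
from h import *
import sys
for i in range(4): cam('wrist')
go([.4796,-.31,.2],-26.6)
for cn in('scene','top'):
    im,d,p,T=cam(cn);save(im,sys.argv[1]+cn)
    P,uv=pts(d,p,T); hsv=cv2.cvtColor(im,cv2.COLOR_RGB2HSV).astype(int)[uv[:,1],uv[:,0]]
    H,S,V=hsv.T
    g=(H>45)&(H<80)&(S>100)&(P[:,2]>.1)&(abs(P[:,0]-.5)<.2)&(abs(P[:,1]+.2)<.2)
    q=P[g]; A=np.c_[q[:,:2],np.ones(len(q))]
    print(cn,g.sum(),'rect',cv2.minAreaRect((q[:,:2]*1000).astype(np.float32)),'z',np.percentile(q[:,2],[2,50,98]).round(3),'plane',np.linalg.lstsq(A,q[:,2],rcond=None)[0].round(3))
    for t in('pin_head','stack','blank','pencil','glue','cup'):
        for x in spotter.trace(t,cn)[:1]:
            Q=P[x['mask'][uv[:,1],uv[:,0]]]
            if len(Q):print('  ',t,round(x['conf'],2),np.median(Q,0).round(3))
    red=((H<8)|(H>172))&(S>150)&(V>100)&(abs(P[:,0]-.476)<.025)&(abs(P[:,1]-.285)<.025)&(P[:,2]>.034)
    print('  red',red.sum(),np.median(P[red],0).round(4))
E
python3 fin.py g
```

```text
t 22.05 tcp [ 0.4781 -0.2991  0.197 ] xang -26.21 zaxis [-0.0435  0.0279 -0.9987] F [ 0.   0.6 -1.9] op 0.093 q [-0.74  0.1   1.85 -0.01  1.24 -0.27]
tool shift cm [ 0.6   0.9  -0.33] spin 0.007
scene 1077 rect ((511.7912292480469, -181.30319213867188), (120.099609375, 175.59832763671875), 19.36345863342285) z [0.176 0.186 0.207] plane [-0.062 -0.039  0.212]
   pin_head 0.5 [0.789 0.098 0.015]
   stack 0.81 [0.531 0.164 0.024]
   glue 0.85 [0.361 0.398 0.059]
   cup 0.85 [ 0.364 -0.464  0.061]
  red 36 [0.4805 0.287  0.0399]
top 3322 rect ((518.7993774414062, -214.52578735351562), (122.96296691894531, 250.48489379882812), 14.784790992736816) z [0.177 0.186 0.21 ] plane [-0.11  -0.165  0.215]
   stack 0.69 [0.514 0.167 0.027]
   pencil 0.54 [0.402 0.016 0.009]
   glue 0.83 [0.343 0.39  0.088]
   cup 0.62 [ 0.335 -0.486  0.051]
  red 64 [0.4755 0.2868 0.0429]
```

View pics/gtop.png

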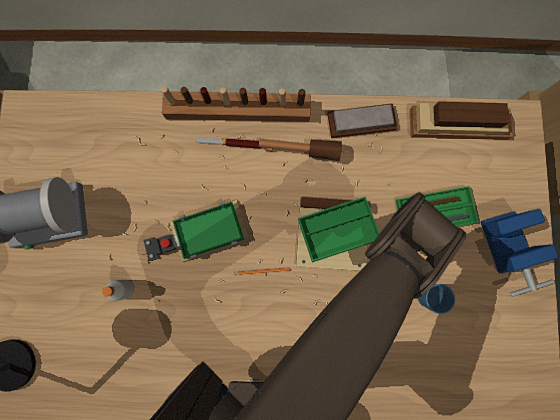

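View pics/gscene.png

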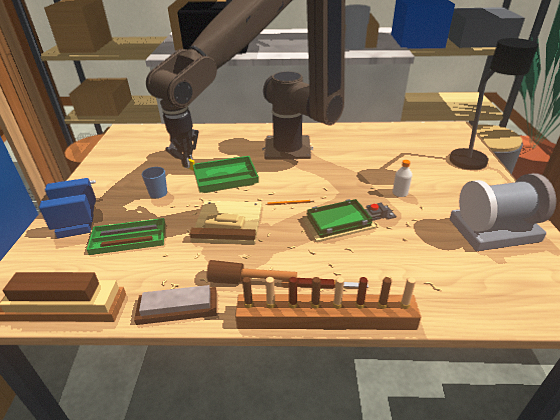

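Both views show the tray over the board, and the pin head dropped 25 mm in both cameras. The bystanders have not moved. I check that it is at rest and then hand in.

```bash
python3 - <<'E'
from h import *
for i in range(3):
    go([.4781,-.2991,.197]); cam('wrist')
print(workorder.sign_off())
E
```

```text
t 22.75 tcp [ 0.4781 -0.3001  0.1977] xang -26.21 zaxis [-0.043   0.0266 -0.9987] F [ 0.9 -1.1 -0.5] op 0.098 q [-0.74  0.1   1.85 -0.01  1.24 -0.28]
tool shift cm [-0.04 -0.09  0.07] spin None
t 22.8 tcp [ 0.4781 -0.3001  0.1977] xang -26.21 zaxis [-0.0429  0.0266 -0.9987] F [-0.4  0.3 -1.5] op 0.097 q [-0.74  0.1   1.85 -0.01  1.24 -0.28]
tool shift cm [-0.04 -0.09  0.07] spin None
t 22.85 tcp [ 0.4781 -0.3001  0.1977] xang -26.21 zaxis [-0.043   0.0266 -0.9987] F [-0.8  0.4 -2.3] op 0.096 q [-0.74  0.1   1.85 -0.01  1.24 -0.28]
tool shift cm [-0.04 -0.09  0.07] spin None
the job is handed in; nothing more can be done
None
```

I pushed the pin home, peeled the top tray off by its yellow tab, and handed the job in at about 23 s with the tray held over the board. No verdict was reported.

- **Pin:** I pressed it until it stopped moving under about 20 N, with the fingertips at 42 mm. Both cameras saw the head drop about 25 mm.
- **Peel:** I pinched the tab with 30 N and raised that corner first. The far sprung nub let go earlier than I wanted, leaving the far corner 13 mm up. It was not clear whether the peel step had already counted, so I eased the tray back until the tab was about 24 mm up and the far corner about 7 mm up. I held that before gripping at 100 N and lifting clear.
- **Final hold:** The tray's centre measures about (0.512, -0.181), roughly 1 cm from the board's centre at about (0.514, -0.191). Its underside is roughly 17 cm above the bench, and the tilt is about 0.1 rad or less. The arm was at rest, and the wrist carried only about the tray's weight.
- **Lower stack and bystanders:** The lower stack looked unmoved. The last pictures showed no bystander moved, and measured positions for the glue and cup matched the start. The pencil came out about 5 cm off in the top view, but the detector had traced only part of it at the start and its place in the pictures did not change. The blank was not re-measured because the tray partly hid it.

**Disagreements:** The tool tilted by up to 0.115 rad during fast multi-row moves, so I straightened it before gripping. The tool also rose about 7 mm while the jaws closed on the tab, but the tray itself stayed nested. In the final top-view tray fit the box came out too long, probably because it took in the green toolbox beside it, so I used the scene-camera fit.

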